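Seat the blue adapter disc in the warming station

TASK

On the two-lane warming station, push the blue adapter disc along its own lane, away from the robot, over the yellow raised lip so that it drops into the sunken well beyond and lies flat on the well's floor. Slide it, do not lift it off the station, and leave the red disc and the glass beaker where they are.

Things in the scene. Friction and masses are not known exactly. Their poses are not given: they have to be found in the camera images.
- blue_disc_mid (a point): Centre (half-way up) of the blue disc: flat, round, 60 mm across, 12 mm thick, about 90 g, four black spots on top. It starts flat on the ledge of either lane, station x -80 to -60 mm, and slides under a light push. Once in the well its top is at station z 36 mm, so a pusher held 2 to 3 mm above the lip passes over it. z: the disc's axis; its turn means nothing.
- red_disc_mid (a point): Centre (half-way up) of the red disc, otherwise the same as the blue one; it lies on the ledge of the other lane and stays there.
- station: White fixed station, mm. Origin: middle, on the bench; x along both lanes, away from robot. Lanes at y=+40 and -40, 72 wide between rails. Along x: flat ledge, top z=36, from -110 (open end) to -32; yellow ramp up to z=40 at -12; lip top z=40 to -6; sheer drop to the well, floor z=24, -6 to 68. End block to x=128. Rails (8 thick) and block top z=46; two knobs on the block to z=55.
- beaker_mid (a point): Centre (half-way up) of an open glass beaker, 68 mm in diameter at the rim, 90 mm tall, standing on the bench to the left of the station.
Not all that is in view belongs to the job. Of the things that look like the part that bears blue_disc_mid, the middle-sized one is meant.

How it is judged:
At the end, for the whole second after the job is handed in: The blue disc lies at rest in the well of its lane, within 13 mm of the well's centre along the lane and 12 mm across it, its centre within 4 mm of 30 mm above the bench (3 mm upwards), tilted less than 7 degrees; the red disc is within 15 mm and the beaker within 30 mm of where they started (x of blue_disc_mid in the frame of station between 0.018 and 0.044 m and z of blue_disc_mid in the frame of station between 0.026 and 0.033 m and (y of blue_disc_mid in the frame of station between 0.028 and 0.052 m or y of blue_disc_mid in the frame of station between -0.052 and -0.028 m) and angle between blue_disc_mid's own z axis and vertical below 0.12 rad and linear speed of blue_disc below 0.02 m/s and distance of red_disc_mid from where it was at the start of the episode below 0.015 m and distance of beaker_mid from where it was at the start of the episode below 0.03 m); the robot touches nothing.
It fails at once if the blue disc is lifted more than about 20 mm off the ledge (z of blue_disc_mid in the frame of station above 0.064 m).
It fails at once if the red disc is moved by more than 15 mm (distance of red_disc_mid from where it was at the start of the episode above 0.015 m).
It fails at once if the beaker is moved by more than 30 mm (distance of beaker_mid from where it was at the start of the episode above 0.03 m).
It also fails if it takes over 32 s, if anything falls off the work surface, if the arm or the gripper's body presses on something with over 40 N, if the wrist force passes 120 N, or if a joint passes its speed limit or range.

ROBOT

A 7-joint arm with a two-finger parallel gripper is mounted at the origin on the work surface. World frame = base frame: x ahead of the robot, y to its left, z up, the work surface at z = 0. Lengths are in m, angles in rad, forces in N, time in s.
With the tool pointing down it reaches from about 0.425 to 0.95 m from the base axis. Payload 16.7 kg.
Tool frame: the origin (TCP) lies on the centre line of the jaws, within the pads' length; the fingertips stand 22 mm ahead of it and the grasp point (between the pads) lies 3 mm ahead of it; z points along the fingers, y is the line along which they close (so a half turn about z gives the same grasp; the last joint's range is limited). The gripper opens to 94 mm and grips with 3 to 60 N. Pads are 16 mm wide; open, the fingers measure 119 mm over their backs; the gripper's body (75 mm by 177 mm) begins 78 mm behind the grasp point.
Start: joints at [1.05, 0.426, 0.074, 1.606, -0.034, 1.111, -0.067], TCP at [0.245, -0.629, 0.227] pointing down, gripper open.
Joint ranges: [-2.85, 2.85], [-0.5, 2.14], [-1.23, 1.37], [0.21, 2.46], [-1.02, 4.16], [0.16, 2.05], [-2.73, 2.73]. Speed limits (rad/s): [1.89, 1.89, 2.39, 2.39, 3.01, 3.01, 3.01].

INTERFACE

Orientations are given as a unit quaternion [w, x, y, z].
In Python, from station import manip, viewer gives the robot as it stands.
- The arm moves only by the tool arm_command, never from a script. Its argument "moves" is one flat list of numbers, 7 for each row, row after row: the closure in counts, from 0 (fully open) to 255 (shut), then the shift along the tool's x, y, z in m, then the turn, a rotation vector about the tool's x, y, z in degrees. A call has 1 to 10 rows; each row is the pose to reach, as a shift and turn from the pose commanded when the call began, along the tool's axes at that moment; what a row does not reach only later rows make up. A row lasts 1/12 s, in which the tool goes at most 41.7 mm and 7.16 degrees, less where a joint would pass 70% of its speed; a pose out of reach is approached as far as the arm can. A call with a gripper value outside its range is refused whole. The fingers move at their own pace and stop on an object; "squeeze" is the grip in N (left out, the last holds). Time passes only in rows, so rows that repeat a pose let the fingers close. It gives the time, the measured TCP pose, the force, the opening and the grip force at its end, in the units of the state.
- manip.observe(): the state, without advancing time (a new reading comes with each control period).
- viewer.capture(name): name is "scene" or "side" or "wrist"; returns the picture (384x512x3 uint8, blue, green, red); there is no depth.
- viewer.camera_info(name): a dict with "mtx" (3x3 intrinsics, pixels), "rvec" (rotation vector, rad) and "tvec" (3), from world to camera coordinates, as OpenCV has them. Camera axes: x right, y down, z forward; pixel columns grow to the right and rows downward; lengths in m; the calibration is good to about 2 mm. The wrist camera is an equidistant fisheye: a pixel r from the principal point sees the ray r / f radians off the axis. A picture is of the moment at which its call begins: read the wrist's pose just before it. camera_info takes no time and is no camera call; for the wrist camera it gives the pose at the moment of the call.
- manip.job_done(): hands the job in; it is judged then, once.
The state is a dict: "t": time; "q": joint angles; "qvel": joint speeds; "tau": joint torques, N m; "tcp_pos": TCP position; "eef_rot": TCP orientation; "wrist_force": force on the tool from outside, world axes, zero at the start; "wrist_torque": the same for the moment, N m; "width": opening from 0.0 (shut) to 1.0 (fully open); "grasp_force": force on a finger pad.
Only numpy, scipy, OpenCV 4.12 (cv2) and the standard library are available. Lean on these libraries where they do the work, as an engineer would, in place of code of your own. Each camera call takes 0.05 s, during which the arm holds its last target. There are 200 camera calls.

## Working session

There is one attempt and no reset: what is moved stays moved. The work goes in short steps, Python scripts to look and compute and a tool call to move; the robot and the scene stay as the last step left them, time stands still between calls to the robot, and variables do not carry over. Pictures are saved under pics/ and viewed, at most 10 in all, crops included, and the job is handed in when it is done.

Besides the shell and the picture viewer there is one more tool, called as name(argument=value, ...) on one line, values as JSON. arm_command: Moves the arm, as the interface text tells. Its arguments: {"type":"object","properties":{"moves":{"type":"array"},"squeeze":{"type":"number"}},"required":["moves"]}

```bash
mkdir -p pics
python3 - <<'E'
from station import manip, viewer
import cv2,numpy as np
for n in ("scene","side"):
    cv2.imwrite(f"pics/{n}0.png",viewer.capture(n))
    i=viewer.camera_info(n);R=cv2.Rodrigues(np.array(i["rvec"],float))[0]
    print(n,i, -R.T@np.array(i["tvec"]).ravel())
s=manip.observe();print(s["t"],s["tcp_pos"],s["eef_rot"],s["width"])
E
```

```text
scene {'mtx': array([[372.94156057,   0.        , 256.37039844],
       [  0.        , 372.94156057, 187.07115303],
       [  0.        ,   0.        ,   1.        ]]), 'rvec': array([ 2.23920622,  1.4936393 , -0.37595937]), 'tvec': array([-0.29908014, -0.35406735,  1.11349535])} [ 0.89603328 -0.05789558  0.80526826]
side {'mtx': array([[394.36225483,   0.        , 249.07318944],
       [  0.        , 394.36225483, 195.48357995],
       [  0.        ,   0.        ,   1.        ]]), 'rvec': array([ 2.31878943, -0.86400082,  0.31464705]), 'tvec': array([-0.33410225,  0.35567795,  0.58097571])} [ 0.18752387 -0.29173092  0.67482721]
0.1 [ 0.24445971 -0.6288173   0.22687687] [-5.10992024e-04  9.82860570e-01  1.84349730e-01 -1.29414640e-04] 1.0024405652822563
```

View pics/scene0.png

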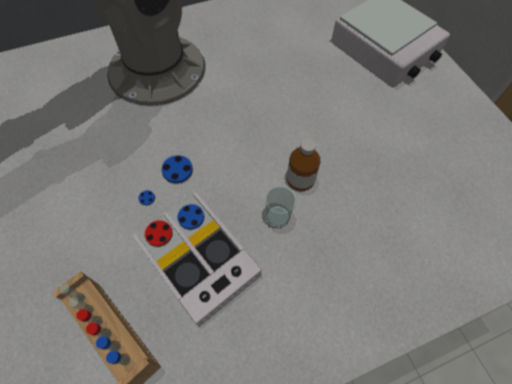

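View pics/side0.png

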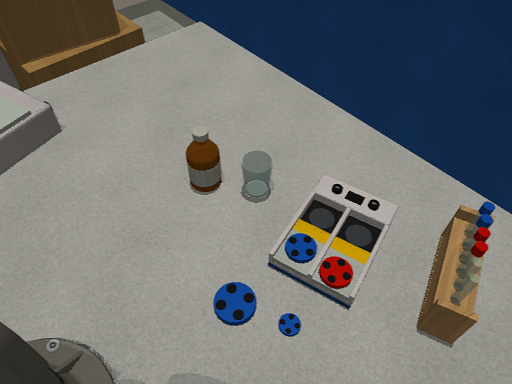

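```bash
cat > h.py <<'E'
import cv2,numpy as np
from station import manip, viewer
def cam(n):
    i=viewer.camera_info(n);R=cv2.Rodrigues(np.array(i["rvec"],float))[0]
    return i["mtx"],R,np.array(i["tvec"]).ravel()
def H(n,z):  # world (x,y,1) at height z -> pixel
    K,R,t=cam(n); return K@np.c_[R[:,0],R[:,1],R[:,2]*z+t]
def back(n,uv,z):
    p=np.linalg.inv(H(n,z))@np.r_[uv,1]; return p[:2]/p[2]
def warp(n,img,z,c,half=.16,px=400):
    s=px/(2*half) # columns = -y, rows = -x (x up)
    A=np.array([[0,-1/s,c[0]+half],[-1/s,0,c[1]+half],[0,0,1]])
    return cv2.warpPerspective(img,np.linalg.inv(H(n,z)@A),(px,px),flags=cv2.INTER_CUBIC),A
E
python3 - <<'E'
from h import *
out=[]
c=back("scene",(200,257),.046);print(c)
for n in("scene","side"):
    im=cv2.imread(f"pics/{n}0.png");hsv=cv2.cvtColor(im,cv2.COLOR_BGR2HSV)
    for nm,lo,hi,z in(("blue",(105,150,60),(130,255,255),.048),("red",(0,150,80),(8,255,255),.048),("yel",(18,120,80),(32,255,255),.039)):
        m=cv2.inRange(hsv,lo,hi);m=cv2.morphologyEx(m,cv2.MORPH_CLOSE,np.ones((9,9)) if nm!="yel" else np.ones((1,1)))
        k,l,st,ce=cv2.connectedComponentsWithStats(m)
        for i in range(1,k):
            if 60<st[i,4]<4000: print(n,nm,st[i,4],ce[i].round(1),back(n,ce[i],z).round(4))
    out.append(warp(n,im,.046,c)[0])
cv2.imwrite("pics/w.png",np.hstack(out))
E
```

```text
[ 0.6207411  -0.06464072]
scene blue 612 [176.6 168.9] [ 0.3937 -0.0468]
scene blue 150 [146.2 197.6] [ 0.4412 -0.1331]
scene blue 473 [190.3 216.4] [ 0.5244 -0.0546]
scene blue 268 [107.9 349.6] [ 0.7257 -0.2799]
scene red 521 [158.1 233. ] [ 0.5355 -0.1312]
scene red 280 [ 87.1 321.5] [ 0.6604 -0.3065]
scene yel 344 [203.4 232.6] [ 0.5684 -0.04  ]
scene yel 381 [172.7 255.1] [ 0.592  -0.1169]
side blue 723 [300.6 247.7] [ 0.5192 -0.0573]
side blue 1434 [234.6 303.2] [ 0.3566 -0.0612]
side blue 393 [289.2 324.2] [ 0.4006 -0.1473]
side red 373 [480.6 241.6] [ 0.7858 -0.2699]
side red 818 [335.7 271.9] [ 0.5304 -0.1337]
side yel 432 [311.3 230.7] [ 0.5678 -0.0404]
side yel 503 [349.9 249.7] [ 0.5912 -0.1177]
```

View pics/w.png

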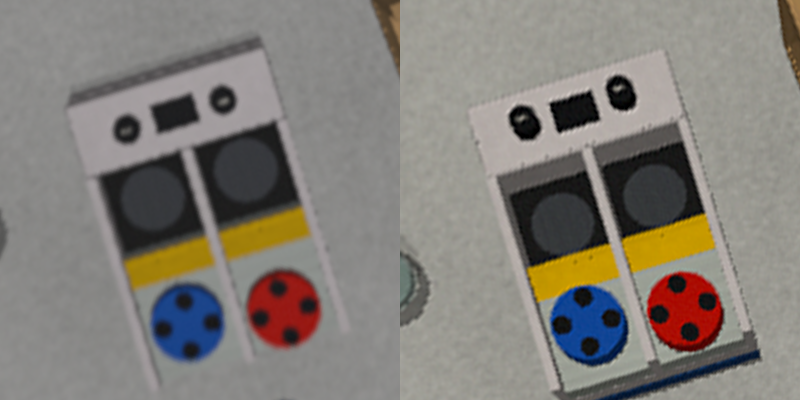

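The blue disc is in the left lane at scene pixel (191,216), about station (-68, 39) mm. The station yaw is about 17° with its origin near (0.598, -0.073). The red disc is in the right lane, and the beaker stands to the left.

arm_command(moves=[190, 0.04, -0.04, 0, 0, 0, 1, 190, 0.06, -0.065, 0, 0, 0, 2, 190, 0.085, -0.09, 0, 0, 0, 3, 190, 0.11, -0.117, 0, 0, 0, 4.2, 190, 0.135, -0.144, 0, 0, 0, 4.2, 190, 0.16, -0.17, 0, 0, 0, 4.2, 190, 0.185, -0.2, 0, 0, 0, 4.2, 190, 0.21, -0.225, 0, 0, 0, 4.2, 190, 0.235, -0.252, 0, 0, 0, 4.2, 190, 0.26, -0.28, 0, 0, 0, 4.2], squeeze=10)

```text
t: 0.93
tcp_pos: [0.3856, -0.2723, 0.2274]
eef_rot: [0.0, 0.989, 0.148, -0.0]
wrist_force: [0.9, -0.8, -0.4]
width: 0.325
grasp_force: 0.0
```

```bash
cat >> h.py <<'E'
from scipy.spatial.transform import Rotation as Ro
O=np.array([.598,-.073]);ya=np.deg2rad(17.);S=np.array([[np.cos(ya),-np.sin(ya)],[np.sin(ya),np.cos(ya)]])
def goal(x,y,z): # station xy (m), tip height z -> tool-frame shift, turn
    s=manip.observe();q=s["eef_rot"];R=Ro.from_quat(np.r_[q[1:],q[0]])
    w=np.r_[O+S@[x,y],z+.022]; T=np.c_[np.r_[S[:,0],0],np.r_[-S[:,1],0],[0,0,-1]]
    print(round(s["t"],2),"shift",R.inv().apply(w-s["tcp_pos"]).round(4),"turn",np.rad2deg((R.inv()*Ro.from_matrix(T)).as_rotvec()).round(2),
      "tip st",(S.T@(s["tcp_pos"][:2]-O)).round(4),round(s["tcp_pos"][2]-.022,4),"w",s["width"],"F",np.round(s["wrist_force"],1))
E
python3 -c "
from h import *
goal(-.125,.039,.12)"
```

```text
0.93 shift [ 0.1365 -0.1674  0.0854] turn [0.   0.01 0.03] tip st [-0.2614 -0.1285] 0.2054 w 0.3253021448780267 F [ 0.9 -0.8 -0.4]
```

arm_command(moves=[190, 0.025, -0.03, 0, 0, 0, 0, 190, 0.05, -0.06, 0, 0, 0, 0, 190, 0.075, -0.09, 0.015, 0, 0, 0, 190, 0.1, -0.12, 0.03, 0, 0, 0, 190, 0.12, -0.145, 0.045, 0, 0, 0, 190, 0.135, -0.165, 0.065, 0, 0, 0, 190, 0.136, -0.167, 0.085, 0, 0, 0, 190, 0.136, -0.167, 0.085, 0, 0, 0, 190, 0.136, -0.167, 0.085, 0, 0, 0])

```text
t: 1.68
tcp_pos: [0.4657, -0.0745, 0.142]
eef_rot: [-0.0, 0.989, 0.148, -0.001]
wrist_force: [-0.6, -1.2, 0.4]
width: 0.255
grasp_force: 0.0
```

Run:
```python
from h import *
goal(-.125,.039,.0425)
a=viewer.capture("side");cv2.imwrite("pics/side1.png",a)
w=viewer.capture("wrist");cv2.imwrite("pics/j.png",np.hstack([cv2.resize(a[140:330,180:430],(400,304)),cv2.resize(w,(400,304))]))
```

```text
1.68 shift [ 0.0021 -0.0017  0.0775] turn [-0.06  0.13  0.07] tip st [-0.1269  0.0373] 0.12 w 0.2552433755093882 F [-0.6 -1.2  0.4]
```

View pics/j.png

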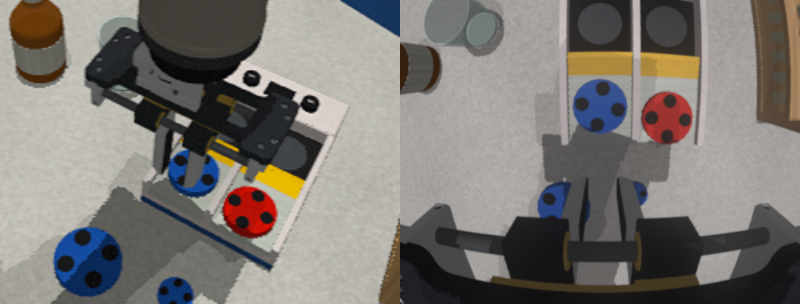

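The wrist view shows the fingers centred at column 604, in line with the blue disc at column 600, so I'll go down behind it.

arm_command(moves=[190, 0, -0.001, 0.03, 0, 0, 0, 190, 0, -0.001, 0.055, 0, 0, 0, 190, 0, -0.001, 0.07, 0, 0, 0, 190, 0, -0.001, 0.0775, 0, 0, 0, 190, 0, -0.001, 0.0775, 0, 0, 0, 190, 0, -0.001, 0.0775, 0, 0, 0])

```text
t: 2.28
tcp_pos: [0.4668, -0.074, 0.066]
eef_rot: [0.0, 0.989, 0.148, 0.0]
wrist_force: [-0.8, -0.0, 0.0]
width: 0.254
grasp_force: 0.0
```

Run:
```python
from h import *
goal(-.07,.039,.0425)
```

```text
2.28 shift [ 0.0558 -0.0016  0.0015] turn [ 0.02 -0.04 -0.01] tip st [-0.1258  0.0374] 0.044 w 0.25428393153809264 F [-0.8 -0.   0. ]
```

arm_command(moves=[190, 0.005, 0, 0.001, 0, 0, 0, 190, 0.01, -0.001, 0.001, 0, 0, 0, 190, 0.015, -0.001, 0.001, 0, 0, 0, 190, 0.02, -0.001, 0.001, 0, 0, 0, 190, 0.025, -0.001, 0.001, 0, 0, 0, 190, 0.03, -0.001, 0.001, 0, 0, 0, 190, 0.035, -0.001, 0.001, 0, 0, 0, 190, 0.04, -0.001, 0.001, 0, 0, 0, 190, 0.045, -0.001, 0.001, 0, 0, 0, 190, 0.05, -0.001, 0.001, 0, 0, 0])

```text
t: 3.12
tcp_pos: [0.5142, -0.0577, 0.064]
eef_rot: [-0.0, 0.989, 0.148, -0.0]
wrist_force: [-1.2, 0.0, 1.9]
width: 0.258
grasp_force: 0.5
```

Run:
```python
from h import *
goal(-.01,.039,.0425)
a=viewer.capture("side");b=viewer.capture("scene")
w=viewer.capture("wrist");cv2.imwrite("pics/k.png",np.hstack([cv2.resize(a[140:330,180:430],(400,304)),cv2.resize(w[:250,128:448],(400,304))]))
```

```text
3.12 shift [ 0.0656  0.0002 -0.0005] turn [-0.01  0.    0.04] tip st [-0.0756  0.0392] 0.042 w 0.25789287199959376 F [-1.2  0.   1.9]
```

View pics/k.png

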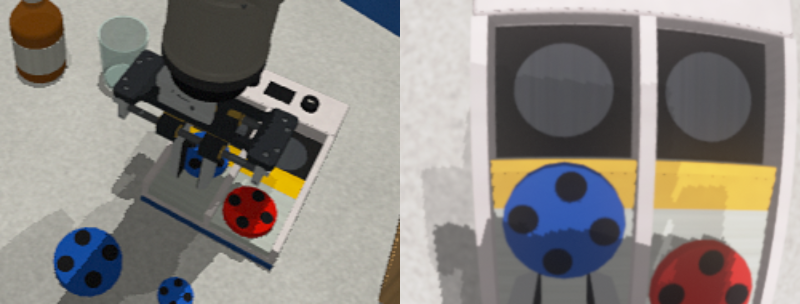

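The disc is riding up the yellow ramp, centred in its lane, with the red disc undisturbed. I'll keep pushing.

arm_command(moves=[190, 0.005, 0, -0.0005, 0, 0, 0, 190, 0.01, 0, -0.0005, 0, 0, 0, 190, 0.015, 0, -0.0005, 0, 0, 0, 190, 0.02, 0, -0.0005, 0, 0, 0, 190, 0.025, 0, -0.0005, 0, 0, 0, 190, 0.03, 0, -0.0005, 0, 0, 0, 190, 0.035, 0, -0.0005, 0, 0, 0, 190, 0.04, 0, -0.0005, 0, 0, 0, 190, 0.045, 0, -0.0005, 0, 0, 0, 190, 0.05, 0, -0.0005, 0, 0, 0])

```text
t: 4.1
tcp_pos: [0.5621, -0.0429, 0.0645]
eef_rot: [-0.0, 0.989, 0.148, 0.0]
wrist_force: [-1.3, -1.1, -0.6]
width: 0.255
grasp_force: 0.2
```

Run:
```python
from h import *
goal(-.01,.039,.0425)
a=viewer.capture("side")
w=viewer.capture("wrist");cv2.imwrite("pics/l.png",np.hstack([cv2.resize(a[140:330,180:430],(400,304)),cv2.resize(w[:250,128:448],(400,304))]))
```

```text
4.1 shift [ 0.0155  0.0002 -0.    ] turn [-0.01 -0.01  0.04] tip st [-0.0255  0.0392] 0.0425 w 0.25510629871822027 F [-1.3 -1.1 -0.6]
```

View pics/l.png

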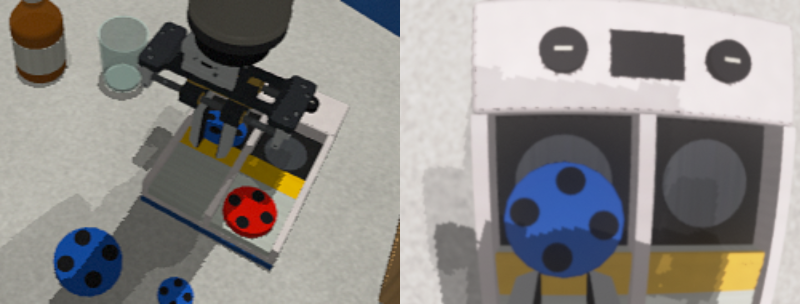

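arm_command(moves=[190, 0.004, 0, 0, 0, 0, 0, 190, 0.008, 0, 0, 0, 0, 0, 190, 0.012, 0, 0, 0, 0, 0, 190, 0.016, 0, 0, 0, 0, 0, 190, 0.019, 0, 0, 0, 0, 0, 190, 0.022, 0, 0, 0, 0, 0, 190, 0.024, 0, 0, 0, 0, 0, 190, 0.024, 0, 0, 0, 0, 0])

```text
t: 4.87
tcp_pos: [0.5849, -0.0359, 0.0645]
eef_rot: [-0.0, 0.989, 0.148, 0.0]
wrist_force: [-1.3, -0.5, 1.2]
width: 0.256
grasp_force: 0.0
```

Run:
```python
from h import *
goal(-.01,.039,.0425)
a=viewer.capture("side")
w=viewer.capture("wrist");cv2.imwrite("pics/m.png",np.hstack([cv2.resize(a[140:330,180:430],(400,304)),cv2.resize(w[:250,128:448],(400,304))]))
```

```text
4.87 shift [-0.0083  0.0003 -0.    ] turn [-0.01 -0.01  0.05] tip st [-0.0017  0.0393] 0.0425 w 0.2564368433603201 F [-1.3 -0.5  1.2]
```

View pics/m.png

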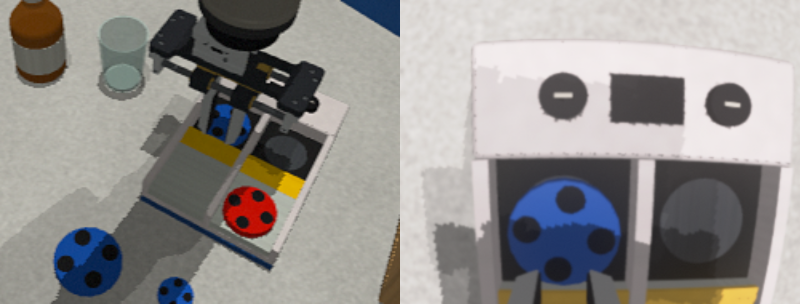

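The disc looks as if it has dropped in. I'll back off upwards and check.

arm_command(moves=[190, -0.01, 0, -0.005, 0, 0, 0, 190, -0.03, 0, -0.03, 0, 0, 0, 190, -0.06, 0, -0.055, 0, 0, 0, 190, -0.09, 0, -0.08, 0, 0, 0, 190, -0.11, 0.02, -0.1, 0, 0, 0, 190, -0.12, 0.05, -0.11, 0, 0, 0, 190, -0.12, 0.08, -0.12, 0, 0, 0, 190, -0.12, 0.11, -0.13, 0, 0, 0, 190, -0.12, 0.13, -0.13, 0, 0, 0, 190, -0.12, 0.13, -0.13, 0, 0, 0])

```text
t: 5.8
tcp_pos: [0.5076, -0.2, 0.1953]
eef_rot: [0.001, 0.989, 0.146, 0.001]
wrist_force: [-0.9, -0.7, -1.0]
width: 0.253
grasp_force: 0.0
```

Run:
```python
from h import *
goal(-.01,.039,.0425)
o=[]
for n in("scene","side"):
    im=viewer.capture(n);hsv=cv2.cvtColor(im,cv2.COLOR_BGR2HSV)
    for nm,lo,hi,z in(("blue",(105,150,40),(130,255,255),.036),("red",(0,150,80),(8,255,255),.048)):
        m=cv2.morphologyEx(cv2.inRange(hsv,lo,hi),cv2.MORPH_CLOSE,np.ones((9,9)))
        k,l,st,ce=cv2.connectedComponentsWithStats(m)
        for i in range(1,k):
            p=S.T@(back(n,ce[i],z)-O)
            if st[i,4]>100 and abs(p).max()<.12: print(n,nm,st[i,4],p.round(4))
    o.append(cv2.resize(im[140:330,180:430] if n=="side" else im[140:330,80:330],(400,304)))
cv2.imwrite("pics/n.png",np.hstack(o))
```

```text
5.8 shift [ 0.1129 -0.1348  0.1306] turn [ 0.11 -0.05 -0.24] tip st [-0.1236 -0.0951] 0.1733 w 0.2532530405409365 F [-0.9 -0.7 -1. ]
scene blue 615 [0.027  0.0391]
scene red 530 [-0.0773 -0.0374]
side blue 499 [0.02   0.0396]
side red 836 [-0.083  -0.0381]
```

View pics/n.png

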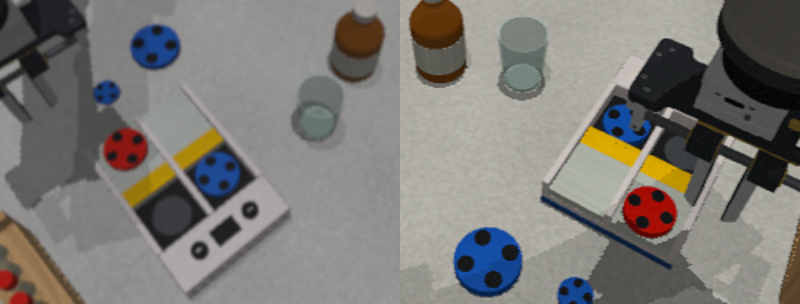

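arm_command(moves=[190, -0.02, 0.03, 0, 0, 0, 0, 190, -0.02, 0.06, 0, 0, 0, 0, 190, -0.02, 0.09, 0, 0, 0, 0, 190, -0.02, 0.12, 0, 0, 0, 0, 190, -0.02, 0.15, 0, 0, 0, 0, 190, -0.02, 0.18, 0, 0, 0, 0, 190, -0.02, 0.18, 0, 0, 0, 0, 190, -0.02, 0.18, 0, 0, 0, 0])

```text
t: 6.57
tcp_pos: [0.5411, -0.3734, 0.1938]
eef_rot: [-0.001, 0.989, 0.148, -0.0]
wrist_force: [-0.3, 1.3, -0.0]
width: 0.255
grasp_force: 0.0
```

Run:
```python
from h import *
o=[]
for n in("scene","side"):
    im=viewer.capture(n);hsv=cv2.cvtColor(im,cv2.COLOR_BGR2HSV)
    m=cv2.morphologyEx(cv2.inRange(hsv,(105,150,40),(130,255,255)),cv2.MORPH_CLOSE,np.ones((9,9)))
    k,l,st,ce=cv2.connectedComponentsWithStats(m)
    for i in range(1,k):
        p=S.T@(back(n,ce[i],.036)-O)
        if st[i,4]>100 and abs(p).max()<.12: print(n,st[i,4],p.round(4),"if z=.044:",(S.T@(back(n,ce[i],.044)-O)).round(4))
    c=O+S@[.0,.04]
    o.append(warp(n,im,.036,c,.08)[0])
cv2.imwrite("pics/p.png",np.hstack(o))
```

```text
scene 614 [0.027  0.0392] if z=.044: [0.0297 0.038 ]
side 600 [0.0243 0.0386] if z=.044: [0.0183 0.037 ]
```

View pics/p.png

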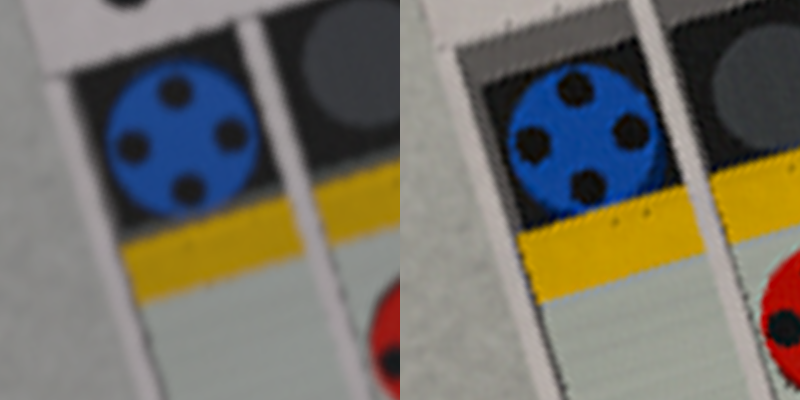

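Both views show a round disc at about station (26, 39) mm. Its top is near z = 36, and a gap to the lip is visible, so it lies flat in the well. The red disc and the beaker have not moved.

```bash
python3 -c "
from station import manip
print(manip.job_done())"
```

```text
the job is handed in; nothing more can be done
None
```

I pushed the blue disc over the yellow lip and it lies flat in the well of its lane, at about station (26, 39) mm. The red disc and the beaker were not disturbed. The job is handed in, and no verdict was shown.

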